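Shut and bolt the radio case

TASK

Put the green radio case away for the night: bring its lid down shut, then lift the red-knobbed handle of the barrel bolt out of its notch, slide the bolt fully forward through the keeper on the case's front edge, and drop the handle all the way down into the other notch. Leave the bolt drawn back until the lid is shut, and leave the other things on the table where they are.

Things in the scene. Friction and masses are not known exactly. Their poses are not given: they have to be found in the camera images.
- case: Green case, fixed to the table, 260 (x) by 240 (y) by 108 mm high, four radios inside. Origin: centre of its underside; z up, x points away from the robot from the case's front to its hinge side, y to the case's left. A fixed deck covers the first 58 mm behind the front edge (case x -130 to -72 mm), its top 108 mm up; the lid covers the rest.
- lid (a joint): Lid angle in rad: 0 shut, growing as the front edge of the lid rises, stop at 1.35. The lid is 8 mm thick, 240 mm wide and reaches 200 mm from the hinge; shut, its top is level with the deck. A friction hinge holds it above about 0.8 rad; pushed lower (a few N at the front edge) it sinks shut slowly by its own weight in a few seconds.
- lid_hinge (a point): Point of the lid's hinge axis in the middle of the case's far rim: case x +130, y 0, z +100 mm. The axis runs along the case's y; the lid's underside lies on it.
- lid_press (a point): Clear place on the lid's top face for pushing it: 185 mm from the hinge (15 mm from the lid's front edge), 70 mm to the case's -y side, 8 mm above the lid's underside plane. Moves with the lid.
- bolt (a joint): Travel of the bolt's steel rod in m: 0 drawn back, 0.044 fully shot (handle over the other notch). The rod, 12 mm thick, lies on the middle of the lid (y 0) and slides towards the case's front (-x), with about 3 N of friction; its axis is 20 mm above the lid's top face (case z 128 mm when the lid is shut).
- bolt_handle (a joint): Turn of the handle about the rod in rad: 0 down in a notch (handle level, pointing to the case's +y side), 1.57 would be straight up, stop at 1.5. Between the two notches a steel tooth, 31 mm long, 16 to 20 mm beside the axis and 8 mm higher than it, blocks the handle unless it is raised above about 0.75 rad; notches are 13 mm wide for the 9 mm stem, so it drops in when the rod is within about 2 mm of either end. Let go there, it falls into the notch by its own weight.
- bolt_root (a point): Point on the rod's axis where the handle springs from; moves with the rod. With the lid shut and the bolt drawn back: case x +12, y 0, z 128 mm; shot: case x -32.
- bolt_knob (a point): Centre of the red ball knob, 16 mm in diameter, at the handle's end, 45 mm from the rod's axis. Handle down: 20 mm above the lid's top face and 45 mm to the case's +y side of bolt_root. Free space of 30 mm or more on its -x and +x sides; pinched along the case's x it can turn between the fingers as the handle swings. The knob and handle weigh 40 g.
- keeper (a point): Centre of the steel keeper loop on the deck (case x -95, y 0, z 128 mm), 20 mm long in x, with 3.5 mm of room above the rod and 4 mm on each side; it stands 33 mm above the deck. The rod only enters it when the lid is shut.
- stapler: Blue and black stapler, 130 x 36 x 45 mm, beside the case on its +y side; to be left alone. Origin: centre of its underside.
- tape_roll: Clear roll of tape, 90 mm across, 24 mm high, lying beside the case on its -y side; to be left alone. Origin: centre of its underside.
- flask: Steel flask, 68 mm across, 205 mm high; to be left alone. Origin: centre of its underside.
- pen_cup: Square metal pen cup 70 mm wide, pens up to 155 mm high; to be left alone. Origin: centre of its underside.
- mouse: Round black mouse, 62 mm across, 35 mm high; to be left alone. Origin: centre of its underside.
- phone: Black phone, 150 x 72 x 9 mm; to be left alone. Origin: centre of its underside.
- ledger: Blue ledger, 216 x 306 x 25 mm; to be left alone. Origin: centre of its underside.

How it is judged (in metres and radians):
On the way, in this order (a step that is already met when the one before it is completed fails the run):
1. the lid is shut, the bolt still drawn back with its handle down (value of joint lid below 0.03 rad and value of joint bolt below 0.008 m and value of joint bolt_handle below 0.2 rad), for 0.1 s.
2. the handle is lifted clear of its notch (value of joint lid below 0.03 rad and value of joint bolt_handle above 0.5 rad), for 0.05 s.
3. the bolt is slid forward through the keeper (value of joint lid below 0.03 rad and value of joint bolt above 0.038 m), for 0.05 s.
At the end, for the whole second after the job is handed in: The lid is shut (within 0.03 rad), the bolt is shot (at least 38 of its 44 mm) and its handle lies down in the front notch (within 0.12 rad of level) (all of step 3 and value of joint bolt_handle between -0.1 and 0.12 rad); the robot touches nothing.
It fails at once if a bystander on the table is moved by more than 30 mm: stapler, tape roll, flask, pen cup, mouse, phone, ledger (distance of any of stapler, tape_roll, flask, pen_cup, mouse, phone, ledger from where it was at the start of the episode above 0.03 m).
It fails at once if the bolt is disturbed before the lid is shut (value of joint lid above 0.1 rad and (value of joint bolt above 0.01 m or value of joint bolt_handle above 0.3 rad)).
It also fails if it takes over 48 s, if anything falls off the work surface, if the arm or the gripper's body presses on something with over 40 N, if the wrist force passes 120 N, or if a joint passes its speed limit or range.

ROBOT

A 7-joint arm with a two-finger parallel gripper is mounted at the origin on the work surface. World frame = base frame: x ahead of the robot, y to its left, z up, the work surface at z = 0. Lengths are in mm, angles in rad, forces in N, time in s.
With the tool pointing down it reaches from about 400 to 850 mm from the base axis. Payload 4.5 kg.
Tool frame: the origin (TCP) lies between the finger pads; the fingertips stand arm.tip_reach ahead of it and the grasp point (between the pads) lies 5 mm behind it (arm.tip_reach is the distance from the TCP to the fingertips, in mm); y points along the fingers, z is the direction in which the jaws open and shut, and the axes are right-handed (so a half turn about y gives the same grasp; the last joint's range is limited). The gripper opens to 88 mm and grips with 3 to 60 N. Pads are 18 mm wide; open, the fingers measure 123 mm over their backs; the gripper's body (75 mm by 187 mm) begins 45 mm behind the grasp point.
Start: joints at [1.263, 0.689, -0.195, 1.565, 0.157, 0.902, -0.215], TCP at [209.519, -588.858, 252.743] pointing down, gripper open.
Joint ranges: [-3.01, 3.01], [-0.46, 2.08], [-1.47, 1.51], [0.13, 2.56], [-1, 4.14], [0.04, 2.09], [-2.66, 2.66]. Speed limits (rad/s): [2.57, 2.57, 3.14, 3.14, 3.14, 3.14, 3.14].

INTERFACE

Orientations are given as a 3x3 rotation matrix whose columns are the frame's x, y, z axes.
In Python, from rig import arm, snapshot, camera_params, spotter gives the robot as it stands.
- The arm moves only by the shell command python3 -m jog 'ROWS' [OPENING]. ROWS is JSON, a list that holds one entry, the list of rows, each a list of 6 numbers: the shift along the tool's x, y, z as a fraction of full scale, then the turn, a rotation vector about the tool's x, y, z as a fraction of full scale. In form: [[[tx, ty, tz, rx, ry, rz], ...]]. A call has 1 to 10 rows; each row shifts and turns the commanded pose from where the row before left it, along the tool's axes as they then stand; what a row does not reach is not made up. Full scale, the value 1, is 40 mm for a shift and 6 degrees for a turn. A row lasts 1/10 s, in which the tool goes at most 50 mm and 8.59 degrees, less where a joint would pass 70% of its speed; a pose out of reach is approached as far as the arm can. A call with a number of a shift or a turn outside -1 to 1 is refused whole. A call with a gripper value outside its range is refused whole. OPENING is the opening, from -1 (shut) to 1 (fully open), set as the call begins (- or left out, the last holds). The fingers move at their own pace and stop on an object; the grip force is fixed at half the most. Time passes only in rows, so rows that do not move let the fingers close. It gives the time, the measured TCP pose, the force and the opening at its end, in the units of the state.
- arm.observe(): the state, without advancing time (a new reading comes with each control period).
- snapshot(name): name is "side" or "top" or "wrist"; returns (picture, depth): 400x640x3 uint8, red, green, blue; 400x640 float32, mm along the optical axis (not along the pixel's ray), 0 where there is no reading.
- camera_params(name): a dict with "K" (3x3 intrinsics, pixels), "k1" (the pictures are not rectified: a ray, as slopes to the right and down, at radius r is drawn at 1 + k1 r^2 times it, then the intrinsics apply), "camera_from_world" (4x4, takes a point from world to camera coordinates); the wrist camera has in their place "hand_eye" (4x4, takes a point from camera to tool coordinates, whose origin is the TCP and whose axes are the tool frame's). Camera axes: x right, y down, z forward; pixel columns grow to the right and rows downward; lengths in mm; the calibration is good to about 2 mm. A picture is of the moment at which its call begins: read the wrist's pose just before it. camera_params takes no time and is no camera call.
- arm.job_done(): hands the job in, once; it reports no verdict.
Trained networks look in the newest picture that a camera, given by its name, has taken for a name from the list of things; names that differ only in an ending like _2 or _b are one class to them, and where a whole thing is asked for, a point or a joint stands for the part that bears it (a point fixed in the world has none). Each returns a list of dicts, best first, with "conf" (0 to 1); they miss things now and then, are a little off and sometimes report something else, mostly with a low value. They report only what shows in the picture. A call takes as long as a camera call.
- spotter.search_frame(camera, thing): "extent" ([left, top, width, height] in pixels, round what is visible of it).
- spotter.silhouettes(camera, thing): "region" (400x640 bool, what is visible of it) and "extent" ([left, top, width, height] in pixels, round what is visible of it).
The state is a dict: "time": time; "q": joint angles; "joint_vel": joint speeds; "joint_torque": joint torques, N m; "tool_pos": TCP position; "orientation": TCP orientation; "ft_force": force on the tool from outside, world axes, zero at the start; "moment": the same for the moment, N m; "width": opening from 0.0 (shut) to 1.0 (fully open).
Only numpy, scipy, OpenCV 4.12 (cv2) and the standard library are available. Lean on these libraries where they do the work, as an engineer would, in place of code of your own. Each camera call takes 0.05 s, during which the arm holds its last target.

## Working session

There is one attempt and no reset: what is moved stays moved. The work goes in short steps, Python scripts to look and compute and a shell command to move; the robot and the scene stay as the last step left them, time stands still between calls to the robot, and variables do not carry over. Pictures are saved under pics/ and viewed, and the job is handed in when it is done.

```bash
ls; mkdir -p pics
python3 - <<'E'
from rig import arm, snapshot, camera_params, spotter
import cv2
s=arm.observe(); print(s, arm.tip_reach)
for n in ("side","top"):
    p,d=snapshot(n); cv2.imwrite(f"pics/{n}0.png",p[:,:,::-1])
    import numpy as np; np.save(f"pics/{n}0d.npy",d)
    print(camera_params(n))
print(camera_params("wrist"))
E
```

```text
pics
{'time': 0.0, 'q': array([ 1.26281049,  0.68995444, -0.19450547,  1.56634173,  0.15731294,
        0.90251955, -0.21508138]), 'joint_vel': array([ 1.06164418e-04,  6.61188440e-04, -1.19578365e-03, -1.75389908e-03,
       -1.16409627e-03,  4.75662969e-08, -4.19473390e-04]), 'joint_torque': array([ 2.46671743e-04, -5.27550852e+01, -1.26715556e+00, -1.53428686e+01,
       -5.27577836e-02,  6.66128049e-03,  1.53132378e-04]), 'tool_pos': array([ 209.2227788 , -588.29251571,  251.92885851]), 'orientation': array([[-9.42122619e-01, -7.56949859e-04,  3.35267651e-01],
       [-3.35268470e-01,  1.66671494e-03, -9.42121157e-01],
       [ 1.54342876e-04, -9.99998325e-01, -1.82403126e-03]]), 'ft_force': array([-0.49957627, -0.26074325, -0.49344399]), 'moment': array([ 0.04920957, -0.04790935, -0.04778327]), 'width': 1.002241142481919} 14.0
{'K': array([[367.73673808,   0.        , 322.07704943],
       [  0.        , 367.73673808, 201.66077816],
       [  0.        ,   0.        ,   1.        ]]), 'k1': -0.02308451014101501, 'camera_from_world': array([[-8.94509196e-01, -4.46846931e-01, -1.3
[... 691 characters left out ...]
9322e-01, -9.95345615e-03, -9.84947084e-01,
         1.05426047e+03],
       [ 0.00000000e+00,  0.00000000e+00,  0.00000000e+00,
         1.00000000e+00]])}
{'K': array([[292.40656187,   0.        , 317.83436101],
       [  0.        , 292.40656187, 194.41395471],
       [  0.        ,   0.        ,   1.        ]]), 'k1': -0.047862761391540457, 'hand_eye': array([[ 6.96122285e-04,  9.57633288e-01,  2.87989586e-01,
        -7.49874221e+01],
       [ 6.48618813e-04, -2.87990028e-01,  9.57633188e-01,
        -1.31879674e+02],
       [ 9.99999547e-01, -4.79834340e-04, -8.21615242e-04,
        -1.27720010e+00],
       [ 0.00000000e+00,  0.00000000e+00,  0.00000000e+00,
         1.00000000e+00]])}
```

View pics/side0.png

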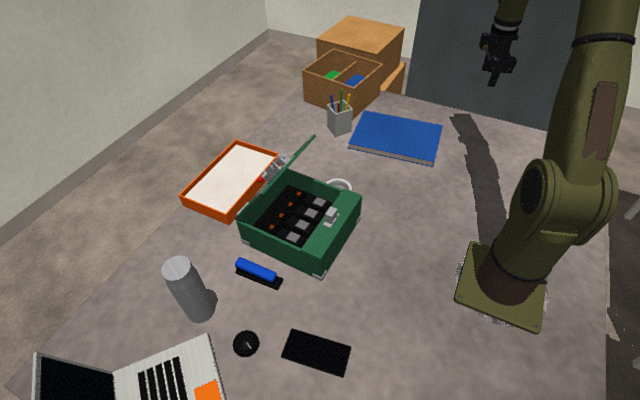

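View pics/top0.png

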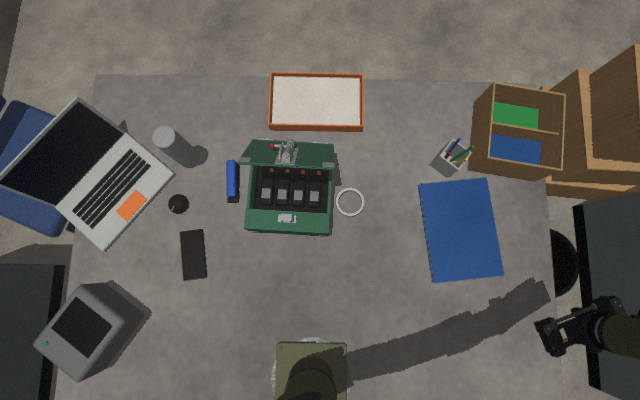

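The case sits at about (290,190) in the top picture with its lid up, the keeper at (287,217) and the bolt at (288,150) with its red knob on the left. Next I measure the pose.

```bash
cat > h.py <<'E'
import numpy as np, cv2
from rig import arm, snapshot, camera_params, spotter
def cloud(name,d,pose=None):
    c=camera_params(name);K=c['K'];k=np.array([c['k1'],0,0,0,0.])
    v,u=np.mgrid[0:400,0:640].astype(float)
    pts=cv2.undistortPoints(np.stack([u.ravel(),v.ravel()],1)[:,None],K,k).reshape(400,640,2)
    P=np.concatenate([pts*d[...,None],d[...,None]],2)
    if name=='wrist':
        H=c['hand_eye'];P=P@H[:3,:3].T+H[:3,3]
        return P@pose[1].T+pose[0]
    T=np.linalg.inv(c['camera_from_world'])
    return P@T[:3,:3].T+T[:3,3]
def proj(name,X,pose=None):
    c=camera_params(name);X=np.atleast_2d(X)
    if name=='wrist':
        H=np.linalg.inv(c['hand_eye']);X=(X-pose[0])@pose[1];X=X@H[:3,:3].T+H[:3,3]
    else:
        T=c['camera_from_world'];X=X@T[:3,:3].T+T[:3,3]
    return cv2.projectPoints(X,np.zeros(3),np.zeros(3),c['K'],np.array([c['k1'],0,0,0,0.]))[0].reshape(-1,2)
E
python3 - <<'E'
from h import *
for n in("top","side"):
    p=cv2.imread(f"pics/{n}0.png");d=np.load(f"pics/{n}0d.npy");P=cloud(n,d)
    for t in ("case","lid","bolt_knob"):
        for m in spotter.silhouettes(n,t)[:2]:
            r=m['region']&(d>0);q=P[r];print(n,t,m['conf'],m['extent'],np.median(q,0).round(),np.percentile(q[:,2],[5,95]).round())
    lab=(abs(P[...,2]-108)<5)&(p[...,1]>p[...,2].astype(int)+15)&(P[...,0]>300)&(P[...,0]<700)&(abs(P[...,1])<300)
    q=P[lab];print(len(q),q[:,2].mean())
    if n=='top' or 1:
        # rim points
        print(cv2.minAreaRect(q[:,:2].astype(np.float32)),np.percentile(q,[1,99],axis=0).round())
        np.save(f'pics/{n}rim.npy',q)
E
```

```text
top case 0.62 [235.6, 135.7, 97.3, 100.1] [560.  74. 104.] [ 35. 263.]
top case 0.15 [268.5, 140.9, 28.3, 18.4] [635.  78. 217.] [201. 277.]
top lid 0.66 [235.5, 137.6, 96.6, 33.3] [614.  65. 215.] [114. 266.]
top bolt_knob 0.57 [271.5, 141.5, 15.5, 5.6] [636. 102. 215.] [210. 221.]
top bolt_knob 0.5 [430.3, 141.5, 41.8, 35.0] [ 660. -416.   70.] [  4. 128.]
1569 107.35958199216347
((553.9669799804688, 72.6898422241211), (239.4366912841797, 263.81561279296875), 87.51885986328125) [[420. -40. 103.]
 [682. 194. 112.]]
side case 0.67 [238.4, 128.6, 125.7, 146.6] [553.  93.  67.] [ 19. 250.]
side lid 0.81 [236.0, 133.8, 79.6, 85.3] [599.  88. 246.] [  2. 269.]
1409 107.61444684877624
((550.874755859375, 71.0375747680664), (242.2479248046875, 264.6498718261719), 87.26393127441406) [[417. -40. 104.]
 [480. 195. 111.]]
```

Run:
```python
import cv2
for n,(x,y,w,h) in {"top":(225,120,130,125),"side":(220,120,160,160)}.items():
    p=cv2.imread(f"pics/{n}0.png")[y:y+h,x:x+w]
    cv2.imwrite(f"pics/{n}0c.png",cv2.resize(p,None,fx=4.5 if n=="top" else 3.7,fy=4.5 if n=="top" else 3.7,interpolation=cv2.INTER_CUBIC))
```

```text
(no output)
```

View pics/top0c.png

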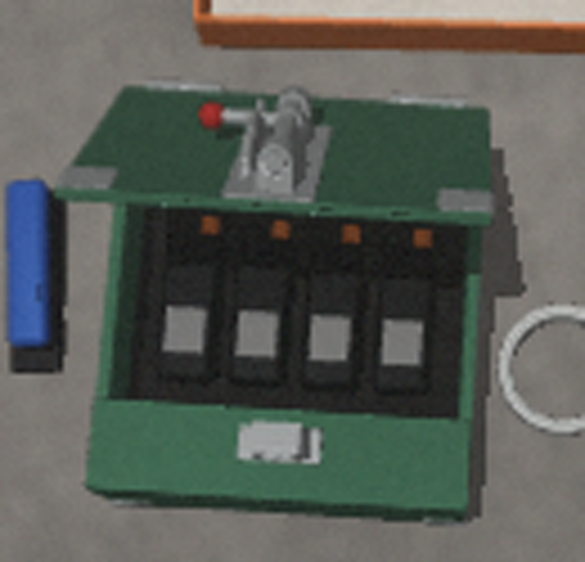

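View pics/side0c.png

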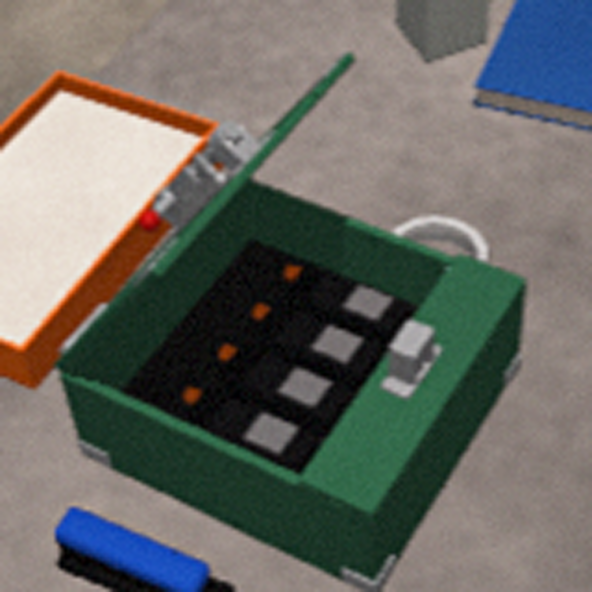

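Run:
```python
from h import *
from scipy.optimize import least_squares
# lid angle + yaw: fit from lid silhouettes
for n in("top","side"):
    d=np.load(f"pics/{n}0d.npy");P=cloud(n,d);p=cv2.imread(f"pics/{n}0.png").astype(int)
    g=(p[...,1]>p[...,2]+15)&(p[...,1]>p[...,0]+8)&(d>0)
    q=P[g&(P[...,2]>120)&(P[...,0]>480)&(P[...,0]<700)&(abs(P[...,1]-72)<160)]
    for _ in range(5):
        c=np.median(q,0);u,s,vt=np.linalg.svd(q-q.mean(0),full_matrices=False);nn=vt[2]*np.sign(vt[2][0]);
        r=(q-q.mean(0))@nn;q=q[abs(r)<6]
    # plane facing: normal =(sin a,..,cos a)
    print(n,len(q),nn.round(3),'angle',np.arctan2(np.hypot(nn[0],nn[1]),nn[2]),'yaw',np.degrees(np.arctan2(nn[1],nn[0])),'offset',q.mean(0)@nn, q[:,2].min(),q[:,2].max())
    # deck edges
    r=np.load(f'pics/{n}rim.npy'); r=r[r[:,0]<480]
    for yaw in np.radians([-1,-2,-2.5,-3,-4]):
        R=np.array([[np.cos(yaw),-np.sin(yaw)],[np.sin(yaw),np.cos(yaw)]])
        b=r[:,:2]@R
        lo=[b[(b[:,1]>a)&(b[:,1]<a+20),0].min() for a in np.arange(-10,180,20)]
        print(np.degrees(yaw),np.array(lo).round(), np.percentile(b,[.5,99.5],axis=0).round(1).tolist())
```

```text
top 1594 [ 0.804 -0.035  0.593] angle 0.9356110383329641 yaw -2.495855638108078 offset 614.2626091786799 120.06288224906916 270.7783746225841
-1.0 [420. 419. 422. 420. 423. 422. 422. 423. 423. 425.] [[419.6, -33.2], [477.2, 203.4]]
-2.0 [420. 419. 419. 420. 419. 420. 420. 421. 420. 420.] [[419.2, -25.8], [475.7, 211.4]]
-2.5 [418. 419. 418. 419. 418. 420. 418. 420. 419. 418.] [[418.6, -22.1], [475.5, 215.4]]
-3.0000000000000004 [418. 419. 418. 419. 418. 419. 418. 417. 418. 417.] [[417.4, -18.2], [475.2, 219.3]]
-4.0 [418. 419. 418. 417. 416. 417. 416. 415. 415. 414.] [[414.1, -10.3], [474.8, 226.8]]
side 425 [ 0.806 -0.027  0.591] angle 0.9384071269850944 yaw -1.9490024111443414 offset 612.0697133996001 120.32350295942126 268.0172923623493
-1.0 [416. 417. 417. 417. 418. 419. 419. 419. 420. 421.] [[416.6, -33.2], [476.6, 203.5]]
-2.0 [416. 416. 416. 416. 416. 417. 417. 417. 417. 418.] [[416.2, -25.5], [474.0, 211.3]]
-2.5 [416. 416. 416. 416. 415. 416. 416. 416. 415. 416.] [[415.8, -21.8], [473.1, 215.2]]
-3.0000000000000004 [416. 416. 415. 415. 414. 415. 415. 414. 414. 415.] [[414.5, -18.0], [472.3, 219.1]]
-4.0 [416. 416. 415. 414. 414. 413. 413. 412. 412. 411.] [[411.3, -10.1], [471.7, 226.7]]
```

```bash
cat >> h.py <<'E'
from scipy.spatial.transform import Rotation as Ro
YAW=np.radians(-2.5);C0=np.array([550.7,72.65,0]);RC=Ro.from_euler('z',YAW).as_matrix()
RT=np.stack([-RC[:,1],[0,0,-1],RC[:,0]],1)  # tool target
def cw(p): return C0+RC@np.array(p,float)
def rows(pos,R,goal,Rg,n):
    rv=Ro.from_matrix(R.T@Rg).as_rotvec()/n; out=[]
    dp=(np.array(goal)-pos)/n
    Rk=R.copy()
    for k in range(n):
        out.append([*(Rk.T@dp/40).round(2),*(np.degrees(rv)/6).round(2)]); Rk=Rk@Ro.from_rotvec(rv).as_matrix()
    return out
def plan(goal,Rg=RT,n=10):
    s=arm.observe()
    for r in rows(s['tool_pos'],s['orientation'],goal,Rg,n): print(r)
E
python3 - <<'E'
from h import *
plan([600,2,310],RT,18)
print(proj('top',[cw(p) for p in [(-130,120,108),(-130,-120,108),(-72,-120,108),(-95,0,141),(130,120,100),(130,-120,100)]]).round(1).tolist())
print(proj('side',[cw(p) for p in [(-130,120,108),(-130,-120,108),(-72,-120,108),(-95,0,141),(130,120,100),(130,-120,100)]]).round(1).tolist())
E
```

```text
[np.float64(-0.79), np.float64(-0.08), np.float64(-0.59), np.float64(0.0), np.float64(-0.63), np.float64(-0.0)]
[np.float64(-0.82), np.float64(-0.08), np.float64(-0.54), np.float64(0.0), np.float64(-0.63), np.float64(-0.0)]
[np.float64(-0.86), np.float64(-0.08), np.float64(-0.48), np.float64(0.0), np.float64(-0.63), np.float64(-0.0)]
[np.float64(-0.89), np.float64(-0.08), np.float64(-0.43), np.float64(0.0), np.float64(-0.63), np.float64(-0.0)]
[np.float64(-0.91), np.float64(-0.08), np.float64(-0.37), np.float64(0.0), np.float64(-0.63), np.float64(-0.0)]
[np.float64(-0.94), np.float64(-0.08), np.float64(-0.31), np.float64(0.0), np.float64(-0.63), np.float64(-0.0)]
[np.float64(-0.95), np.float64(-0.08), np.float64(-0.24), np.float64(0.0), np.float64(-0.63), np.float64(-0.0)]
[np.float64(-0.97), np.float64(-0.08), np.float64(-0.18), np.float64(0.0), np.float64(-0.63), np.float64(-0.0)]
[np.float64(-0.98), np.float64(-0.08), np.float64(-0.12), np.float64(0.0), np.float64(-0.63), np.float64(-0.0)]
[np.float64(-0.98), np.float64(-0.08), np.float64(-0.05), np.float64(0.0), np.float64(-0.63)
[... 400 characters left out ...]
64(0.21), np.float64(0.0), np.float64(-0.63), np.float64(-0.0)]
[np.float64(-0.95), np.float64(-0.08), np.float64(0.27), np.float64(0.0), np.float64(-0.63), np.float64(-0.0)]
[np.float64(-0.93), np.float64(-0.08), np.float64(0.33), np.float64(0.0), np.float64(-0.63), np.float64(-0.0)]
[np.float64(-0.9), np.float64(-0.08), np.float64(0.39), np.float64(0.0), np.float64(-0.63), np.float64(-0.0)]
[np.float64(-0.87), np.float64(-0.08), np.float64(0.45), np.float64(0.0), np.float64(-0.63), np.float64(-0.0)]
[[243.1, 228.6], [328.3, 233.8], [329.4, 213.4], [285.7, 217.4], [252.2, 141.2], [333.1, 146.1]]
[[319.9, 258.7], [361.8, 194.7], [343.3, 187.6], [330.6, 211.3], [235.1, 220.8], [284.0, 166.8]]
```

```bash
python3 -m jog '[[[-0.79,-0.08,-0.59,0,-0.63,0],[-0.82,-0.08,-0.54,0,-0.63,0],[-0.86,-0.08,-0.48,0,-0.63,0],[-0.89,-0.08,-0.43,0,-0.63,0],[-0.91,-0.08,-0.37,0,-0.63,0],[-0.94,-0.08,-0.31,0,-0.63,0],[-0.95,-0.08,-0.24,0,-0.63,0],[-0.97,-0.08,-0.18,0,-0.63,0],[-0.98,-0.08,-0.12,0,-0.63,0],[-0.98,-0.08,-0.05,0,-0.63,0]]]' -1
python3 -m jog '[[[-0.98,-0.08,0.01,0,-0.63,0],[-0.98,-0.08,0.08,0,-0.63,0],[-0.97,-0.08,0.14,0,-0.63,0],[-0.96,-0.08,0.21,0,-0.63,0],[-0.95,-0.08,0.27,0,-0.63,0],[-0.93,-0.08,0.33,0,-0.63,0],[-0.9,-0.08,0.39,0,-0.63,0],[-0.87,-0.08,0.45,0,-0.63,0],[0,0,0,0,0,0],[0,0,0,0,0,0]]]'
python3 - <<'E'
from h import *
plan([600,2,300],RT,1)
s=arm.observe();print(s['tool_pos'],s['orientation'].round(3),s['ft_force'],s['width'])
for n in("side","wrist"):
    p,d=snapshot(n);cv2.imwrite(f"pics/{n}1.png",p[:,:,::-1])
E
```

```text
time: 1.4
tool_pos: [427.1, -258.6, 285.1]
orientation: [[-0.537, 0.0, 0.844], [-0.844, -0.0, -0.537], [0.0, -1.0, 0.001]]
ft_force: [1.4, 0.1, -0.7]
width: 0.117
time: 2.4
tool_pos: [599.4, 3.1, 310.1]
orientation: [[-0.04, -0.0, 0.999], [-0.999, -0.0, -0.04], [0.0, -1.0, -0.0]]
ft_force: [0.1, -0.3, -0.3]
width: 0.004
[np.float64(0.03), np.float64(0.25), np.float64(0.02), np.float64(0.0), np.float64(0.03), np.float64(0.0)]
[599.36492829   3.14582374 310.06112671] [[-0.04  -0.     0.999]
 [-0.999 -0.    -0.04 ]
 [ 0.    -1.    -0.   ]] [ 0.12414953 -0.31756585 -0.28004169] 0.004444231978699142
```

View pics/side1.png

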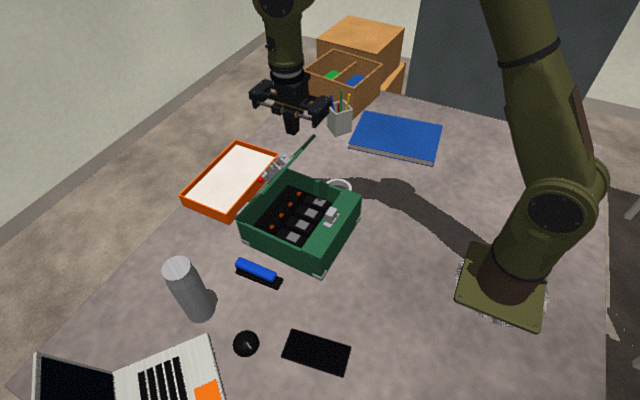

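View pics/wrist1.png

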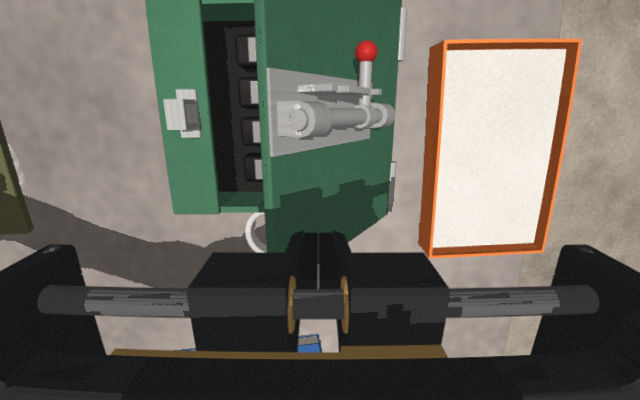

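The side view shows the closed fingers above the lid's far corner side. The wrist view puts the fingertips at (320,245), over clear lid face away from the bolt. I push down now.

```bash
python3 -m jog '[[[0,0.25,0,0,0,0],[0,0.25,0,0,0,0],[0,0.25,0,0,0,0],[0,0.25,0,0,0,0],[0,0.2,0,0,0,0],[0,0.2,0,0,0,0],[0,0.2,0,0,0,0],[0,0.2,0,0,0,0],[0,0.2,0,0,0,0],[0,0.2,0,0,0,0]]]' -1
python3 -m jog '[[[0,0.2,0,0,0,0],[0,0.2,0,0,0,0],[0,0.2,0,0,0,0],[0,0.2,0,0,0,0],[0,0,0,0,0,0]]]'
python3 - <<'E'
from h import *
for n in("side",):
    p,d=snapshot(n);cv2.imwrite(f"pics/{n}2.png",p[:,:,::-1])
E
```

```text
time: 3.5
tool_pos: [599.5, 2.6, 221.8]
orientation: [[-0.041, 0.0, 0.999], [-0.999, -0.0, -0.041], [0.0, -1.0, 0.0]]
ft_force: [0.2, 0.8, 1.2]
width: 0.002
time: 4.0
tool_pos: [598.3, 2.3, 188.8]
orientation: [[-0.041, -0.003, 0.999], [-0.999, -0.001, -0.041], [0.001, -1.0, -0.003]]
ft_force: [-0.4, 0.4, -0.3]
width: 0.005
```

View pics/side2.png

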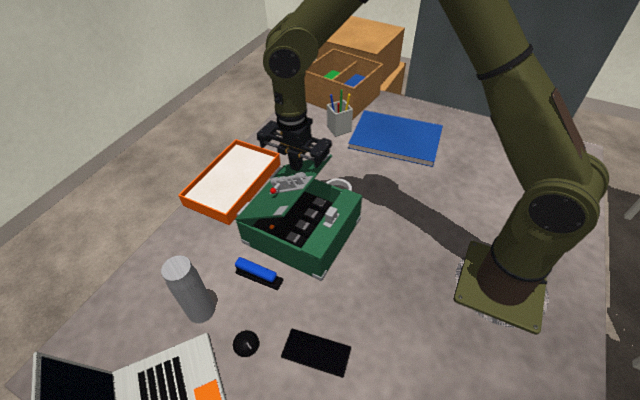

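The lid (about (290,185)) has been pushed well down and is sinking ahead of the finger. I follow it down, staying clear of the bolt.

```bash
python3 -m jog '[[[0,0.1,0,0,0,0],[0,0,0,0,0,0],[0,0,0,0,0,0],[0,0,0,0,0,0],[0,0,0,0,0,0],[0,0,0,0,0,0],[0,0,0,0,0,0],[0,0,0,0,0,0],[0,0,0,0,0,0],[0,0,0,0,0,0]]]'
python3 -m jog '[[[0,0,0,0,0,0],[0,0,0,0,0,0],[0,0,0,0,0,0],[0,0,0,0,0,0],[0,0,0,0,0,0],[0,0,0,0,0,0],[0,0,0,0,0,0],[0,0,0,0,0,0],[0,0,0,0,0,0],[0,0,0,0,0,0]]]'
python3 - <<'E'
from h import *
for n in("side",):
    p,d=snapshot(n);cv2.imwrite(f"pics/{n}3.png",cv2.resize(p[100:300,200:400,::-1],None,fx=3,fy=3))
s=arm.observe();print(s['time'],s['tool_pos'],s['ft_force'])
E
```

```text
time: 5.05
tool_pos: [599.4, 2.6, 186.3]
orientation: [[-0.041, 0.0, 0.999], [-0.999, -0.0, -0.041], [0.0, -1.0, 0.0]]
ft_force: [0.0, 0.3, 0.4]
width: 0.005
time: 6.05
tool_pos: [599.4, 2.6, 186.3]
orientation: [[-0.041, 0.0, 0.999], [-0.999, -0.0, -0.041], [0.0, -1.0, 0.0]]
ft_force: [-0.0, -0.8, 0.5]
width: 0.004
6.1 [599.38009177   2.53404005 186.31133495] [-0.17972746 -0.11921338 -0.03530248]
```

View pics/side3.png

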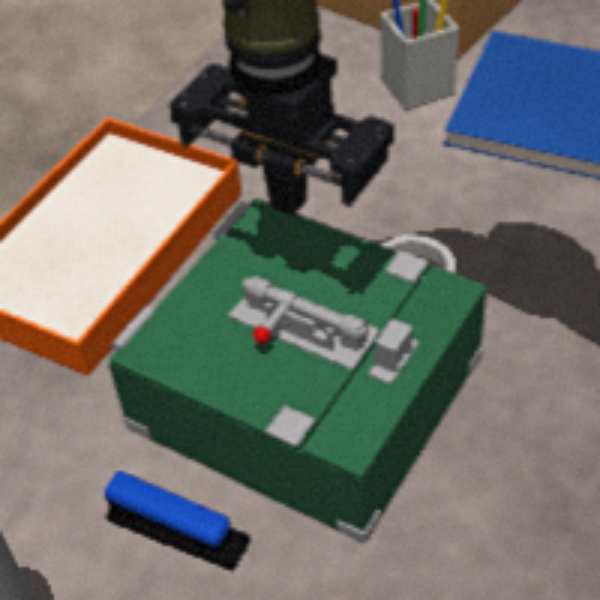

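The lid appears shut, level with the deck, with the bolt back and the red knob at (261,334) in the crop. I check the lid's plane and locate the knob while moving above it.

Run:
```python
from h import *
k=cw((12,45,128));print('knob model',k.round(1))
p,d=snapshot("top");P=cloud("top",d);cv2.imwrite("pics/top4.png",p[:,:,::-1])
L=(P-C0)@RC
for x0 in range(-60,130,20):
    m=(abs(L[...,0]-x0)<8)&(((L[...,1]>60)&(L[...,1]<110))|((L[...,1]<-60)&(L[...,1]>-110)))&(L[...,2]<150)
    print(x0,np.median(L[m][:,2]).round(1),m.sum(),end='; ')
for n in ('top',):
  for mm in spotter.silhouettes(n,'bolt_knob')[:2]:
    r=mm['region']&(d>0);print(mm['conf'],mm['extent'],L[r].mean(0),P[r].mean(0))
hsv=cv2.cvtColor(p,cv2.COLOR_RGB2HSV);red=((hsv[...,0]<6)|(hsv[...,0]>174))&(hsv[...,1]>150)&(abs(L[...,0])<100)&(abs(L[...,1])<100)
v,u=np.nonzero(red);print('red px',u.mean(),v.mean(),len(u),'model px',proj('top',k),'L',L[red].mean(0))
plan([k[0],k[1],215],RT,4)
```

```text
knob model [564.7 117.1 128. ]
-60 107.5 220; -40 107.7 192; -20 107.5 189; 0 107.0 108; 20 107.2 111; 40 107.2 143; 60 106.6 92; 80 107.2 91; 100 107.0 86; 120 107.0 90; 0.64 [429.7, 136.6, 41.7, 40.9] [ 128.18796047 -481.80597699   64.87563782] [ 657.74987239 -414.28888477   64.87563782]
red px 272.6666666666667 179.0 18 model px [[273.03849971 179.41472194]] L [ 11.87777759  45.38719486 133.60980356]
[np.float64(-0.71), np.float64(-0.18), np.float64(-0.25), np.float64(-0.0), np.float64(0.01), np.float64(0.0)]
[np.float64(-0.71), np.float64(-0.18), np.float64(-0.25), np.float64(-0.0), np.float64(0.01), np.float64(0.0)]
[np.float64(-0.71), np.float64(-0.18), np.float64(-0.25), np.float64(-0.0), np.float64(0.01), np.float64(0.0)]
[np.float64(-0.71), np.float64(-0.18), np.float64(-0.25), np.float64(-0.0), np.float64(0.01), np.float64(0.0)]
```

```bash
python3 -m jog '[[[-0.71,-0.18,-0.25,0,0.01,0],[-0.71,-0.18,-0.25,0,0.01,0],[-0.71,-0.18,-0.25,0,0.01,0],[-0.71,-0.18,-0.25,0,0.01,0],[0,0,0,0,0,0],[0,0,0,0,0,0],[0,0,0,0,0,0]]]' -0.2
python3 - <<'E'
from h import *
s=arm.observe();pose=(s['tool_pos'],s['orientation'])
p,d=snapshot("wrist");cv2.imwrite("pics/wrist5.png",p[:,:,::-1])
P=cloud('wrist',d,pose)
k=cw((12,45,128));print(s['tool_pos'],s['width'],'model',proj('wrist',k,pose))
hsv=cv2.cvtColor(p,cv2.COLOR_RGB2HSV);red=((hsv[...,0]<6)|(hsv[...,0]>174))&(hsv[...,1]>150)&(np.linalg.norm(P-k,axis=2)<40)
v,u=np.nonzero(red);print('red px',u.min(),u.max(),v.min(),v.max(),'P',P[red].mean(0), 'near',P[red].max(0),P[red].min(0))
E
```

```text
time: 6.9
tool_pos: [564.6, 116.1, 214.7]
orientation: [[-0.047, -0.0, 0.999], [-0.999, -0.002, -0.047], [0.002, -1.0, -0.0]]
ft_force: [0.4, -0.2, -0.5]
width: 0.396
[564.57188214 116.05577067 214.74292534] 0.396032062747268 model [[318.00521396 205.37100771]]
red px 311 330 195 214 P [566.43039972 119.17799517 132.95171792] near [574.73195862 125.41691692 137.0793068 ] [559.19327475 110.02180923 107.73676409]
```

View pics/wrist5.png

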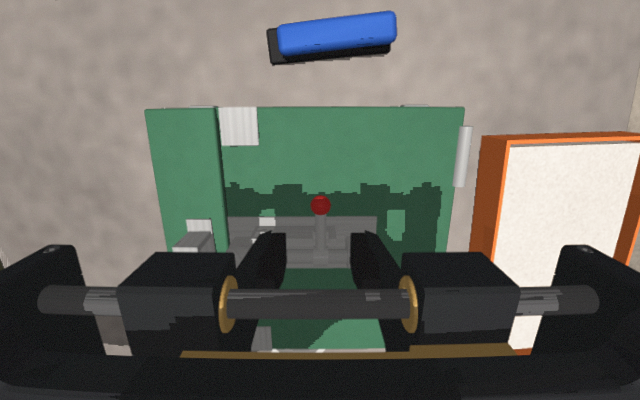

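The knob is at (320,204), centred between the fingers at (270,260) and (370,260). This agrees with the model to 1–2 mm, so I descend and pinch.

```bash
python3 -m jog '[[[-0.03,0.4,0.03,0,0,0],[0,0.5,0,0,0,0],[0,0.5,0,0,0,0],[0,0.4,0,0,0,0],[0,0.25,0,0,0,0],[0,0.12,0,0,0,0],[0,0,0,0,0,0],[0,0,0,0,0,0]]]' -0.2
python3 -m jog '[[[0,0,0,0,0,0],[0,0,0,0,0,0],[0,0,0,0,0,0],[0,0,0,0,0,0],[0,0,0,0,0,0],[0,0,0,0,0,0]]]' -1
python3 - <<'E'
from h import *
s=arm.observe();pose=(s['tool_pos'],s['orientation'])
p,d=snapshot("wrist");cv2.imwrite("pics/wrist6.png",p[:,:,::-1]);print(s['width']*88)
E
```

```text
time: 7.75
tool_pos: [566.0, 118.9, 128.8]
orientation: [[-0.046, 0.001, 0.999], [-0.999, 0.0, -0.046], [-0.0, -1.0, 0.001]]
ft_force: [0.2, -0.5, -0.1]
width: 0.406
time: 8.35
tool_pos: [566.2, 119.0, 128.7]
orientation: [[-0.046, 0.001, 0.999], [-0.999, 0.0, -0.046], [-0.0, -1.0, 0.001]]
ft_force: [1.8, 0.1, 2.2]
width: 0.157
13.794614807764667
```

View pics/wrist6.png

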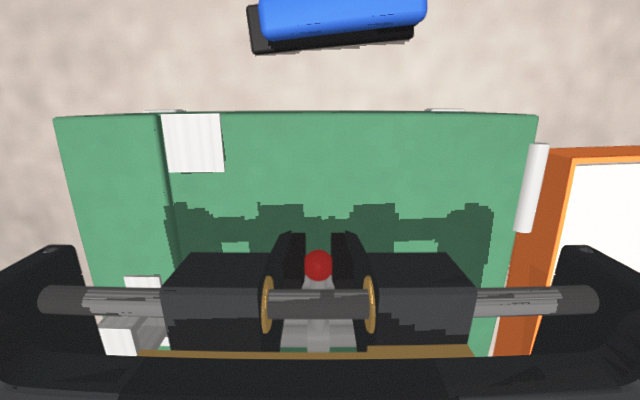

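```bash
python3 -m jog '[[[0.01,-0.11,0,0,0,0],[0.01,-0.11,0,0,0,0],[0.03,-0.11,0,0,0,0],[0.04,-0.11,0,0,0,0],[0.11,-0.2,0,0,0,0],[0.14,-0.17,0,0,0,0],[0.18,-0.14,0,0,0,0],[0,0,0,0,0,0],[0,0,0,0,0,0]]]' -1
python3 - <<'E'
from h import *
s=arm.observe();pose=(s['tool_pos'],s['orientation'])
p,d=snapshot("wrist");q,d=snapshot("side");cv2.imwrite("pics/w7.png",np.hstack([cv2.resize(p,(480,300)),cv2.resize(q[150:300,230:390],(320,300))])[:,:,::-1]);print(s['width']*88)
E
```

```text
time: 9.3
tool_pos: [564.6, 98.9, 167.0]
orientation: [[-0.045, 0.001, 0.999], [-0.999, 0.001, -0.045], [-0.001, -1.0, 0.001]]
ft_force: [-0.3, 4.0, 3.3]
width: 0.157
13.836784180283832
```

View pics/w7.png

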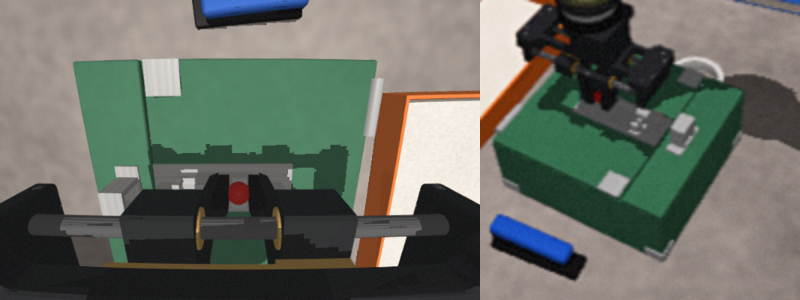

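The knob is still pinched, at (238,193) in the left half, with the handle raised to about 1 rad. I slide the bolt forward 44 mm.

```bash
python3 -m jog '[[[0,0,-0.12,0,0,0],[0,0,-0.12,0,0,0],[0,0,-0.12,0,0,0],[0,0,-0.12,0,0,0],[0,0,-0.12,0,0,0],[0,0,-0.12,0,0,0],[0,0,-0.12,0,0,0],[0,0,-0.12,0,0,0],[0,0,-0.14,0,0,0],[0,0,0,0,0,0]]]' -1
python3 -m jog '[[[0,0,0,0,0,0],[0,0,0,0,0,0]]]'
python3 - <<'E'
from h import *
s=arm.observe();pose=(s['tool_pos'],s['orientation'])
print((RC.T@(s['tool_pos']-C0)).round(1))
p,d=snapshot("wrist");q,d=snapshot("side");cv2.imwrite("pics/w8.png",np.hstack([cv2.resize(p,(480,300)),cv2.resize(q[150:300,230:390],(320,300))])[:,:,::-1]);print(s['width']*88)
E
```

```text
time: 10.4
tool_pos: [521.6, 100.9, 166.7]
orientation: [[-0.045, 0.003, 0.999], [-0.999, 0.001, -0.045], [-0.001, -1.0, 0.003]]
ft_force: [2.7, 4.5, 3.4]
width: 0.154
time: 10.6
tool_pos: [521.6, 101.0, 166.6]
orientation: [[-0.045, 0.002, 0.999], [-0.999, 0.001, -0.045], [-0.001, -1.0, 0.002]]
ft_force: [2.1, 4.2, 4.7]
width: 0.155
[-30.3  27.  166.6]
13.655324134495066
```

View pics/w8.png

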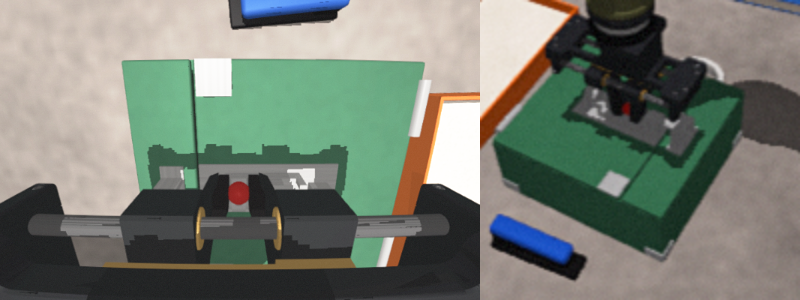

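```bash
python3 -m jog '[[[0,0,-0.06,0,0,0],[0,0,-0.03,0,0,0],[0,0,0,0,0,0],[0,0,0,0,0,0]]]' -1
```

```text
time: 11.1
tool_pos: [521.1, 100.6, 167.1]
orientation: [[-0.047, 0.008, 0.999], [-0.999, 0.002, -0.047], [-0.002, -1.0, 0.008]]
ft_force: [9.2, 2.0, 2.7]
width: 0.154
```

The force rises at the end of travel, so the bolt is at its front stop. I ease off that push and swing the handle down.

```bash
python3 -m jog '[[[0,0,0.06,0,0,0],[-0.18,0.14,0,0,0,0],[-0.14,0.17,0,0,0,0],[-0.11,0.2,0,0,0,0],[-0.04,0.11,0,0,0,0],[-0.03,0.11,0,0,0,0],[-0.01,0.11,0,0,0,0],[-0.01,0.11,0,0,0,0],[0,0,0,0,0,0],[0,0,0,0,0,0]]]' -1
```

```text
time: 12.1
tool_pos: [522.2, 119.3, 128.3]
orientation: [[-0.047, 0.003, 0.999], [-0.999, -0.002, -0.047], [0.002, -1.0, 0.003]]
ft_force: [5.3, -0.1, 4.1]
width: 0.153
```

```bash
python3 -m jog '[[[0,0,0,0,0,0],[0,0,0,0,0,0],[0,0,0,0,0,0],[0,0,0,0,0,0],[0,0,0,0,0,0]]]' -0.2
python3 - <<'E'
from h import *
s=arm.observe();pose=(s['tool_pos'],s['orientation'])
print((RC.T@(s['tool_pos']-C0)).round(1),s['width']*88)
p,d=snapshot("wrist");q,d=snapshot("side");cv2.imwrite("pics/w9.png",np.hstack([cv2.resize(p,(480,300)),cv2.resize(q[150:300,230:390],(320,300))])[:,:,::-1])
E
```

```text
time: 12.6
tool_pos: [519.7, 120.7, 128.0]
orientation: [[-0.045, -0.001, 0.999], [-0.999, -0.001, -0.045], [0.001, -1.0, -0.001]]
ft_force: [0.5, -0.2, -0.6]
width: 0.403
[-33.1  46.7 128. ] 35.484002752938984
```

View pics/w9.png

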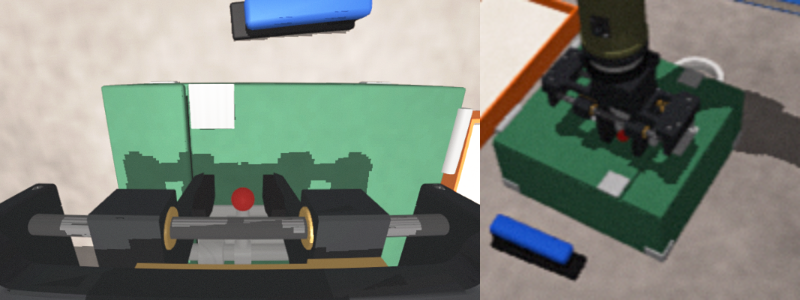

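The knob, at (242,198), is free between the open fingers and low on the lid. I lift straight up and look from above.

```bash
python3 -m jog '[[[0,-0.3,0,0,0,0],[0,-0.6,0,0,0,0],[0,-0.8,0,0,0,0],[0,-0.8,0,0,0,0],[0,-0.8,0,0,0,0],[0,0,0,0,0,0],[0,0,0,0,0,0]]]'
python3 - <<'E'
from h import *
s=arm.observe();pose=(s['tool_pos'],s['orientation'])
p,d=snapshot("wrist");P=cloud('wrist',d,pose)
def red(p,P):
    hsv=cv2.cvtColor(p,cv2.COLOR_RGB2HSV);m=((hsv[...,0]<6)|(hsv[...,0]>174))&(hsv[...,1]>150);L=(P-C0)@RC
    m&=(abs(L[...,0])<100)&(abs(L[...,1])<100)
    v,u=np.nonzero(m);print(u.mean(),v.mean(),L[m].mean(0).round(1),np.percentile(L[m][:,2],95))
red(p,P);print(proj('wrist',[cw((-32,45,128)),cw((-32,45*np.cos(.3),128+45*np.sin(.3)))],pose))
q,dq=snapshot("side");red(q,cloud('side',dq));print(proj('side',[cw((-32,45,128)),cw((-32,45*np.cos(.3),128+45*np.sin(.3)))]))
cv2.imwrite("pics/w10.png",np.hstack([cv2.resize(p,(480,300)),cv2.resize(q[150:300,230:390],(320,300))])[:,:,::-1])
E
```

```text
time: 13.4
tool_pos: [520.6, 120.9, 261.4]
orientation: [[-0.046, 0.002, 0.999], [-0.999, 0.0, -0.046], [-0.0, -1.0, 0.002]]
ft_force: [-1.1, -0.6, 0.1]
width: 0.398
319.6682692307692 191.78365384615384 [-30.3  47.1 133. ] 135.75757545657902
[[317.82323211 192.48931196]
 [317.87300491 198.76701709]]
298.3529411764706 204.55882352941177 [-31.7  49.6 173.6] 405.90547343485224
[[300.84209941 217.41582099]
 [300.95519727 213.5912267 ]]
```

View pics/w10.png

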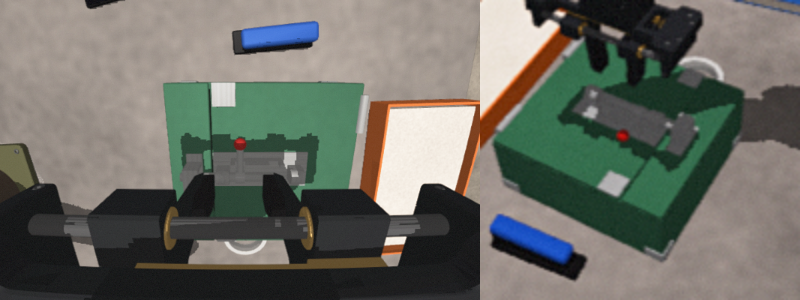

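Both views put the knob within a pixel or two of the model for bolt shot and handle level (side: (301,217.5) measured against (300.8,217.4)). Lid shut, arm clear.

```bash
python3 -c "
from rig import arm
print(arm.observe()['time']);print(arm.job_done())"
```

```text
13.5
the job is handed in; nothing more can be done
None
```

The case is shut and bolted, and I handed the job in at 13.5 s of the 48 s allowed. The hand-in gives no verdict.

I pushed the lid below its friction point with closed fingers and it sank shut by itself. Then I pinched the red knob, raised the handle about 1 rad, slid the bolt about 44 mm onto its front stop, swung the handle down, let go and lifted clear.

- **Lid:** its top measured 107–107.5 mm across its depth before I bolted it, so it was shut.
- **Bolt:** the knob measured at case x about -30 to -32 mm, against -32 for fully shot. The force on the wrist rose to about 9 N at the end of travel, as it should at the stop.
- **Handle:** the knob was within 1–2 pixels of its predicted level position in the wrist and side pictures. Its height matched the handle-down reading from the start.
- **Arm:** about 130 mm above the case, with no contact force.
- **Bystanders:** I did not measure them again. The arm never came near them, and those in view look unmoved in the last pictures.

Two checks disagreed:
- **Knob detection:** in the later top view the trained network reported the pen cup as the knob, so I located the knob by its colour and the geometry instead.
- **Side view average:** the last colour average there was off (row 204.6 against 217.4), probably because gripper pixels were mixed in. I read the knob's position from the picture itself, which agreed.

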